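# Snap the cover onto a puppet's drive box and keep it pressed

### The arm

A 6-joint arm with a two-finger parallel gripper is mounted at the origin on the work surface. World frame = base frame: x ahead of the robot, y to its left, z up, the work surface at z = 0. Lengths are in m, angles in rad, forces in N, time in s.
With the tool pointing down it reaches from about 0.3 to 0.75 m from the base axis. Payload 8.5 kg.
Tool frame: the origin (TCP) lies midway between the tips of the shut fingers; the grasp point (between the pads) lies 19 mm behind it; y points along the fingers, x is the direction in which the jaws open and shut, and the axes are right-handed (so a half turn about y gives the same grasp; the last joint's range is limited). The gripper opens to 88 mm and grips with 3 to 60 N. Pads are 18 mm wide; open, the fingers measure 123 mm over their backs; the gripper's body (75 mm by 187 mm) begins 45 mm behind the grasp point.
Start: joints at [0.987, 0.381, 1.297, -0, 1.464, -0.215], TCP at [0.198, 0.513, 0.239] pointing down, gripper open.
Joint ranges: [-3.11, 3.11], [-0.89, 2.33], [0.22, 2.48], [-1.42, 4.56], [0.17, 2.85], [-2.88, 2.88]. Speed limits (rad/s): [2.39, 2.39, 3.14, 3.14, 3.14, 3.14].

### API

Orientations are given as a rotation vector (axis times angle).
In Python, from plant import get_obs, snapshot, sign_off gives the robot as it stands.
- The arm moves only by the shell command python3 -m pendant 'ROWS'. ROWS is JSON, one flat list of numbers, 7 for each row, row after row: the shift along the tool's x, y, z in mm, then the turn, a rotation vector about the tool's x, y, z in rad, then the finger opening in mm, from 0 to 88.1. A call has exactly 8 rows; each row shifts and turns the commanded pose from where the row before left it, along the tool's axes as they then stand; what a row does not reach is not made up. A row lasts 1/12 s, in which the tool goes at most 41.7 mm and 7.16 degrees, less where a joint would pass 70% of its speed; a pose out of reach is approached as far as the arm can. A call is refused whole if a number of a shift passes 41.7 or a number of a turn 0.125, either way. A call with a gripper value outside its range is refused whole. The fingers move at their own pace and stop on an object; the grip force is fixed at half the most. Time passes only in rows, so rows that do not move let the fingers close, or fill a call up. It gives the time, the measured TCP pose, the force and the opening at its end, in the units of the state.
- get_obs(): the state, without advancing time (a new reading comes with each control period).
- snapshot(name): name is "side" or "top" or "wrist"; returns a dict with "img" (420x560x3 uint8, red, green, blue), "mtx" (3x3 intrinsics, pixels), "origin" and "rotation" of the camera in the world. Camera axes: x right, y up, looking along -z (the intrinsics and any distortion apply to the point x, -y, -z); pixel columns grow to the right and rows downward; lengths in m; the calibration is good to about 2 mm. The wrist camera is an equidistant fisheye: a pixel r from the principal point sees the ray r / f radians off the axis. A picture is of the moment at which its call begins. There is no depth.
- sign_off(): hands the job in, once; it reports no verdict.
The state is a dict: "t": time; "qpos": joint angles; "dq": joint speeds; "joint_torque": joint torques, N m; "ee_pos": TCP position; "tcp_rot": TCP orientation; "wrist_force": force on the tool from outside, world axes, zero at the start; "torque": the same for the moment, N m; "opening": finger opening in m.
Only numpy, scipy, OpenCV 4.12 (cv2) and the standard library are available. Lean on these libraries where they do the work, as an engineer would, in place of code of your own. Each camera call takes 0.05 s, during which the arm holds its last target. There are 200 camera calls.

### The job

Fit the red clip cover to the open white puppet drive box: bring it level over the four orange spring clips, slide it back against the yellow stop until you feel it touch, and only then press it straight down until the clips snap over its edges and it sits fully home on the black seal. Keep pressing down firmly so that the seal beds in: finish while still holding the cover pressed, without letting go. Leave the other things on the bench alone.

Things in the scene. Friction and masses are not known exactly. Their poses are not given: they have to be found in the camera images.
- cover: the red clip cover, loose, lying on the bench with its grip rib up. A flat plate 100 mm (its x) by 76 mm (its y) by 6 mm with rounded long edges; along the middle of its top stands a straight rib to hold it by, 44 mm long (along x), 14 mm thick (along y), from 6 to 36 mm above the underside. Origin: centre of the underside, z up. It is the same when turned half round. About 0.1 kg
- drive_box: open white drive box, brass gears inside, screwed down on a 150 x 130 mm plywood base. Origin: centre of the base's underside, on the bench; x runs along the box to the yellow stop, z up. The cover goes centred over the origin, its x along the box's x (either way round), with play of 1 mm each way in x and 2 mm in y. Long side walls: inner faces at y = +-42 mm, tops at 46 mm
- home (a point): centre of the top of the black seal: where the centre of the cover's underside is when home, 35 mm above the bench, on the drive box's axis. Axes as the drive box
- front_wall (a point): middle of the inner top edge of the low front wall, opposite the stop: x = -51 mm in the drive box's frame, 38 mm above the bench. The cover must come down between this wall and the stop
- clips (a point): centre of the four orange spring clips, 46 mm above the bench; rounded noses of 8 mm radius (tops at 54 mm) at x = +-24, y = +-43 mm from here. They reach 3 mm over the cover's long edges and yield sideways. Laid on them, the cover's underside is 50 mm above the bench; pushing it through takes 10 to 16 N in all, then the force falls suddenly and it drops onto the seal
- back_stop: the upright yellow stop plate at the box's +x end, rigid, 109 mm wide, its top 75 mm above the bench; its face towards the cover is at x = +51 mm in the drive box's frame, so the cover touches it when the cover's origin is at x = +1 mm. Same origin and axes as the drive box
- seal: the black rubber sealing frame inside the box that carries the cover when home, 100 x 72 mm outside, rigid, its top 35 mm above the bench. Same origin and axes as the drive box
- spool_blue: bystander, loose: blue thread spool, 34 mm across, 40 mm tall; leave it where it is
- spool_green: bystander, loose: green thread spool, 34 mm across, 40 mm tall; leave it where it is
- spool_gold: bystander, loose: yellow thread spool, 34 mm across, 40 mm tall; leave it where it is
- brush_jar: bystander, loose: white ceramic jar of brushes, 72 mm across, 100 mm tall (brushes to 190 mm); leave it where it is
- button_tin: bystander, loose: round blue button tin, 90 mm across, 50 mm tall; leave it where it is
- screwdriver: bystander, loose: orange-handled screwdriver, 170 mm long, lying down; leave it where it is
- puppet_head: bystander, loose: wooden puppet head standing on its neck, 72 mm across, 100 mm tall; leave it where it is
Mind the look-alikes: they are no part of the job. What is meant by the cover is not turquoise, and is the smaller of those in its own colour.

How it is judged:
On the way, in this order (a step that is already met when the one before it is completed fails the run):
1. the cover, level and in line over the clips and not yet pressed in, is brought against the yellow stop (touching it with over 0.5 N, or within 0.7 mm of it) ((contact force between back_stop and cover above 0.5 N or x of cover in the frame of drive_box above 0.0003 m) and z of cover in the frame of drive_box between 0.043 and 0.066 m and y of cover in the frame of drive_box between -0.012 and 0.012 m and angle between the x axis of cover and the x axis of drive_box, either way round below 0.12 rad and angle between cover's own z axis and vertical below 0.12 rad), for 0.02 s.
2. the cover has snapped past the clips, home on the seal (z of cover in the frame of drive_box between 0.032 and 0.0368 m and x of cover in the frame of drive_box between -0.004 and 0.004 m and y of cover in the frame of drive_box between -0.004 and 0.004 m and angle between the x axis of cover and the x axis of drive_box, either way round below 0.07 rad and angle between cover's own z axis and vertical below 0.06 rad), for 0.2 s.
At the end, for the whole second after the job is handed in: the cover is home under the clips, its underside within 2 mm of the seal's top, within 4 mm of centre along x and y, level and in line with the box within 0.06 rad, at rest, and the fingers still press it on the seal with more than 3 N through the last second (all of step 2 and contact force between each of seal, the fingers and cover above 3 N and linear speed of cover below 0.02 m/s); the arm keeps its last pose, push and grip.
It fails at once if another thing on the bench is moved by more than 30 mm (distance of any of spool_blue, spool_green, spool_gold, brush_jar, button_tin, screwdriver, puppet_head from where it was at the start of the episode above 0.03 m).
It also fails if it takes over 45 s, if anything falls off the work surface, if the arm or the gripper's body presses on something with over 40 N, if the wrist force passes 120 N, or if a joint passes its speed limit or range.

## Working session

There is one attempt and no reset: what is moved stays moved. The work goes in short steps, Python scripts to look and compute and a shell command to move; the robot and the scene stay as the last step left them, time stands still between calls to the robot, and variables do not carry over. Pictures are saved under pics/ and viewed, on a budget of 10 in all, crops included, one or two more only if the job needs it, and the job is handed in when it is done.

```bash
mkdir -p pics; python3 - <<'E'
from plant import *
import cv2,pickle
for n in ["top","side"]:
    s=snapshot(n); pickle.dump(s,open(f"{n}.pkl","wb")); cv2.imwrite(f"pics/{n}0.png",s["img"][:,:,::-1])
    print(n,s["mtx"],s["origin"],s["rotation"],[k for k in s])
print(get_obs())
E
```

```text
top [[418.59384646   0.         280.12590886]
 [  0.         418.59384646 208.98372477]
 [  0.           0.           1.        ]] [ 0.47095751 -0.11091845  1.14320463] [ 0.07793894 -0.03341499 -1.57176897] ['img', 'mtx', 'origin', 'rotation']
side [[441.12390412   0.         273.89816775]
 [  0.         441.12390412 215.51078439]
 [  0.           0.           1.        ]] [ 0.47439244 -0.94260753  0.5666817 ] [ 1.03917856 -0.03692188 -0.10933726] ['img', 'mtx', 'origin', 'rotation']
{'t': 0.1, 'qpos': array([ 9.86669840e-01,  3.81124304e-01,  1.29813226e+00, -1.63226897e-05,
        1.46360760e+00, -2.15313903e-01]), 'dq': array([ 0.00103454, -0.00207026, -0.00110498,  0.00103312, -0.00140612,
        0.00054772]), 'joint_torque': array([ 4.11442219e-03, -4.38649535e+01, -2.24911827e+01,  7.15087191e-02,
        3.41797562e-02, -8.55977305e-05]), 'ee_pos': array([0.19815482, 0.51280225, 0.23821961]), 'tcp_rot': array([-1.36191113, -0.9324732 ,  0.9344079 ]), 'wrist_force': array([0.1187415 , 0.42490925, 0.08781231]), 'torque': array([-0.04812346,  0.05380525, -0.02793196]), 'opening': 0.08798782328494408}
```

View pics/top0.png

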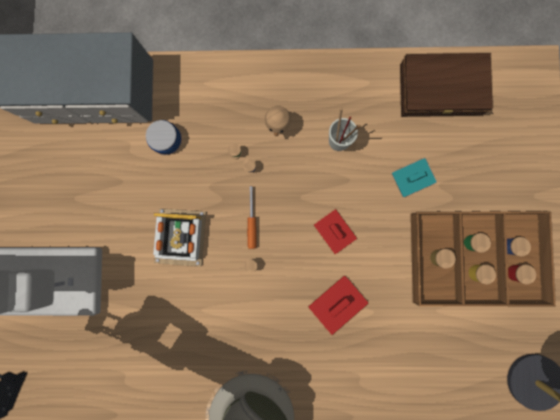

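View pics/side0.png

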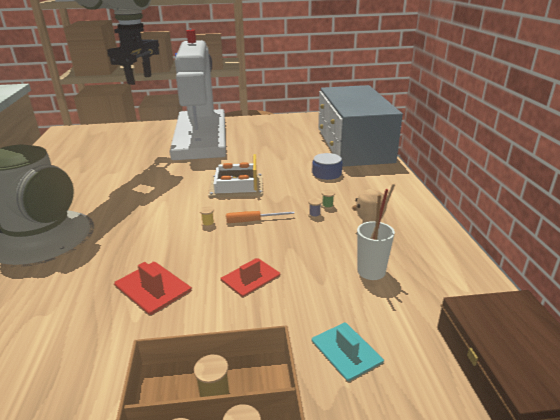

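The top view shows the small red cover at about (336,231), with the larger red look-alike at (339,305). The box is at (179,238) with its yellow stop towards +x, at row 216. The side view agrees.

```bash
cat > h.py <<'E'
import numpy as np,cv2,pickle
from scipy.spatial.transform import Rotation as R
def ray(s,uv,fish=False):
    K=s["mtx"]; d=(np.atleast_2d(uv)-K[:2,2])/[K[0,0],K[1,1]]
    if fish:
        r=np.linalg.norm(d,axis=1,keepdims=True)+1e-12
        v=np.hstack([d/r*np.sin(r),np.cos(r)])
    else: v=np.hstack([d,np.ones((len(d),1))])
    return R.from_rotvec(s["rotation"]).apply(v*[1,-1,-1]) if np.shape(s["rotation"])==(3,) else (v*[1,-1,-1])@np.array(s["rotation"]).T
def onplane(s,uv,z,fish=False):
    v=ray(s,uv,fish); o=np.array(s["origin"]); return o+v*((z-o[2])/v[:,2:])
def proj(s,P,fish=False):
    K=s["mtx"]; v=R.from_rotvec(s["rotation"]).inv().apply(np.atleast_2d(P)-s["origin"])*[1,-1,-1]
    if fish:
        rho=np.linalg.norm(v[:,:2],axis=1,keepdims=True)+1e-12
        d=v[:,:2]/rho*np.arctan2(rho,v[:,2:])
    else: d=v[:,:2]/v[:,2:]
    return d*[K[0,0],K[1,1]]+K[:2,2]
def mask(img,lo,hi):
    return cv2.inRange(cv2.cvtColor(img,cv2.COLOR_RGB2HSV),np.array(lo),np.array(hi))
E
python3 - <<'E'
from h import *
s=pickle.load(open("top.pkl","rb"))
m=mask(s["img"],(0,150,60),(6,255,255))|mask(s["img"],(172,150,60),(180,255,255))
cs,_=cv2.findContours(m,0,1)
for c in cs:
    if cv2.contourArea(c)<200: continue
    b=cv2.boxPoints(cv2.minAreaRect(c)); P=onplane(s,b,.005)
    print("red",P.mean(0).round(4),np.linalg.norm(np.diff(P,axis=0),axis=1).round(4),[round(float(np.degrees(np.arctan2(d[1],d[0]))),1) for d in np.diff(P,axis=0)[:,:2]])
y=mask(s["img"],(20,170,100),(32,255,255)); y[:, :140]=0;y[:,220:]=0;y[260:]=0;y[:195]=0
q=np.argwhere(y)[:,::-1]; print(len(q),q.min(0),q.max(0))
cv2.imwrite("pics/box0.png",cv2.resize(s["img"][195:280,135:225,::-1],None,fx=6.5,fy=6.5,interpolation=cv2.INTER_CUBIC))
from plant import get_obs
o=get_obs();print(R.from_rotvec(o["tcp_rot"]).as_matrix().round(3))
E
```

```text
red [ 0.2954 -0.233   0.005 ] [0.1308 0.0974 0.13  ] [-49.8, -139.6, 130.1]
red [ 0.4912 -0.227   0.005 ] [0.074  0.098  0.0735] [-54.3, -144.8, 125.6]
40 [163 215] [193 217]
[[ 0.361 -0.001 -0.933]
 [ 0.933 -0.001  0.361]
 [-0.001 -1.     0.   ]]
```

View pics/box0.png

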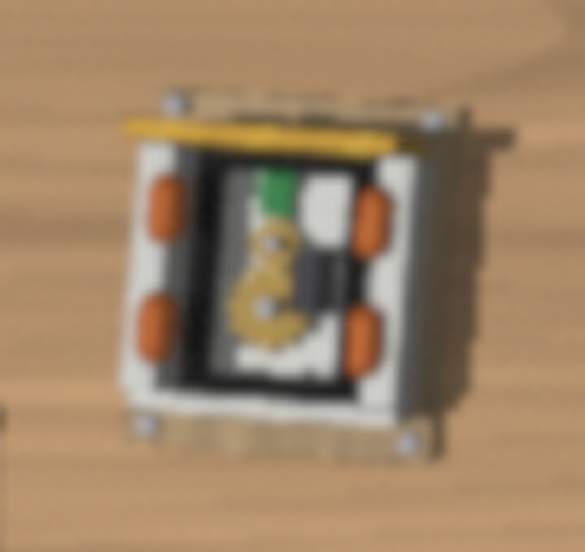

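The enlarged view shows the four orange clips at about (165,209), (372,222), (155,327) and (362,342) in the crop, with the stop along the top edge (+x). Next I'll work out the box pose and check how close the sewing machine is to the start pose.

```bash
python3 - <<'E'
from h import *
s=pickle.load(open("top.pkl","rb"));d=pickle.load(open("side.pkl","rb"))
m=mask(s["img"],(5,140,90),(16,255,255)); m[:, :140]=0;m[:,205:]=0;m[268:]=0;m[:205]=0
n,l,st,c=cv2.connectedComponentsWithStats(m)
C=c[1:][st[1:,4]>15]; print(C.round(1),st[1:,4])
P=onplane(s,C,.051); print(P.round(4),P.mean(0).round(4))
c2=np.array([[165,209],[372,222],[155,327],[362,342]])/6.5+[134.5,194.5]
Q=onplane(s,c2,.051); print(Q.round(4),Q.mean(0).round(4),np.linalg.norm(Q[0]-Q[1]),np.linalg.norm(Q[0]-Q[2]))
v=Q[0]+Q[1]-Q[2]-Q[3]; w=Q[0]+Q[2]-Q[1]-Q[3]
print("yaw",np.degrees(np.arctan2(v[1],v[0])),np.degrees(np.arctan2(-w[0],w[1])))
print("base proj top/side",proj(s,[0,0,.05]),proj(d,[0,0,.05]))
print("tcp side",proj(d,[.198,.513,.239]), "top", proj(s,[.198,.513,.239]))
# machine: side-view head px at several assumed y
for uv in [(175,105),(215,105),(191,36),(173,155),(228,155)]:
    r=ray(d,uv)[0]; o=d["origin"]
    print(uv,[(o+r*((y-o[1])/r[1])).round(3).tolist() for y in (.3,.4,.5)])
print(onplane(s,[[0,315],[100,315],[100,250],[45,275],[45,310]],.05).round(3))
E
```

```text
[[160.4 226.9]
 [191.4 228.8]
 [158.9 244.9]
 [189.9 247.1]] [36 44 39 46]
[[0.5023 0.2352 0.051 ]
 [0.497  0.153  0.051 ]
 [0.4551 0.2381 0.051 ]
 [0.4493 0.1563 0.051 ]] [0.4759 0.1957 0.051 ]
[[0.5028 0.2365 0.051 ]
 [0.4975 0.1521 0.051 ]
 [0.4553 0.2396 0.051 ]
 [0.4492 0.1555 0.051 ]] [0.4762 0.1959 0.051 ] 0.08455511136555846 0.047685816979174726
yaw -3.876715949812715 -3.879597819200001
base proj top/side [[248.73426186 425.21896708]] [[ 33.4619372  218.35739894]]
tcp side [[139.27690062  79.84606164]] top [[  2.04768782 366.22410607]]
(175, 105) [[0.324, 0.3, 0.214], [0.312, 0.4, 0.185], [0.3, 0.5, 0.157]]
(215, 105) [[0.434, 0.3, 0.208], [0.431, 0.4, 0.179], [0.428, 0.5, 0.15]]
(191, 36) [[0.389, 0.3, 0.392], [0.382, 0.4, 0.378], [0.375, 0.5, 0.364]]
(173, 155) [[0.298, 0.3, 0.066], [0.284, 0.4, 0.025], [0.27, 0.5, -0.015]]
(228, 155) [[0.46, 0.3, 0.055], [0.459, 0.4, 0.014], [0.457, 0.5, -0.028]]
[[0.272 0.655 0.05 ]
 [0.273 0.39  0.05 ]
 [0.442 0.395 0.05 ]
 [0.376 0.539 0.05 ]
 [0.285 0.536 0.05 ]]
```

```bash
python3 -m pendant '[-37,0,-14,0,0,0,88, -37,0,-14,0,0,0,88, -37,0,-14,0,0,0,88, -29,0,-28,0,0,0,88, -29,0,-28,0,0,0,88, -29,0,-28,0,0,0,88, -29,0,-28,0,0,0,88, -29,0,-28,0,0,0,88]'; python3 -m pendant '[-27,0,-30,0,0,0,88, -27,0,-30,0,0,0,88, -27,0,-30,0,0,0,88, -27,0,-30,0,0,0,88, -27,0,-30,0,0,0,88, -27,0,-30,0,0,0,88, -27,0,-30,0,0,0,88, -27,0,-30,0,0,0,88]'
```

```text
t: 0.77
ee_pos: [0.2756, 0.2069, 0.2387]
tcp_rot: [-1.361, -0.934, 0.934]
wrist_force: [1.1, 1.0, 0.8]
opening: 0.0879
t: 1.43
ee_pos: [0.422, -0.0815, 0.2386]
tcp_rot: [-1.361, -0.933, 0.933]
wrist_force: [1.1, 1.0, 0.4]
opening: 0.088
```

```bash
python3 -m pendant '[-28,0,-29,0,0,0,88, -28,0,-29,0,0,0,88, -28,0,-29,0,0,0,88, -28,0,-29,0,0,0,88, 0,0,0,0,-0.123,0,88, 0,0,0,0,-0.123,0,88, 0,0,0,0,-0.123,0,88, 0,0,0,0,-0.123,0,88]'; python3 -m pendant '[0,0,0,0,-0.123,0,88, 0,0,0,0,-0.123,0,88, 0,0,0,0,-0.123,0,88, 0,0,0,0,-0.123,0,88, 0,0,0,0,0,0,88, 0,0,0,0,0,0,88, 0,0,0,0,0,0,88, 0,0,0,0,0,0,88]'; python3 - <<'E'
from plant import *
from h import *
s=snapshot("wrist"); pickle.dump(s,open("w1.pkl","wb")); cv2.imwrite("pics/w1.png",s["img"][:,:,::-1])
print(s["mtx"],s["origin"],s["rotation"]); M=R.from_rotvec(get_obs()["tcp_rot"]).as_matrix();print(M.round(4))
print("tcp x yaw",np.degrees(np.arctan2(M[1,0],M[0,0])))
E
```

```text
t: 2.1
ee_pos: [0.4894, -0.2259, 0.2382]
tcp_rot: [-1.144, -1.303, 1.303]
wrist_force: [0.0, 0.3, -0.5]
opening: 0.0878
t: 2.77
ee_pos: [0.4895, -0.2256, 0.2386]
tcp_rot: [-0.854, -1.645, 1.644]
wrist_force: [1.1, -1.4, 0.4]
opening: 0.0882
[[325.1922621    0.         278.41726555]
 [  0.         325.1922621  210.97697946]
 [  0.           0.           1.        ]] [ 0.43528533 -0.26340152  0.38565509] [-0.14624662 -0.28130063  2.16967841]
[[-5.756e-01 -1.000e-04 -8.178e-01]
 [ 8.178e-01  1.000e-04 -5.756e-01]
 [ 1.000e-04 -1.000e+00  0.000e+00]]
tcp x yaw 125.13859058944006
```

View pics/w1.png

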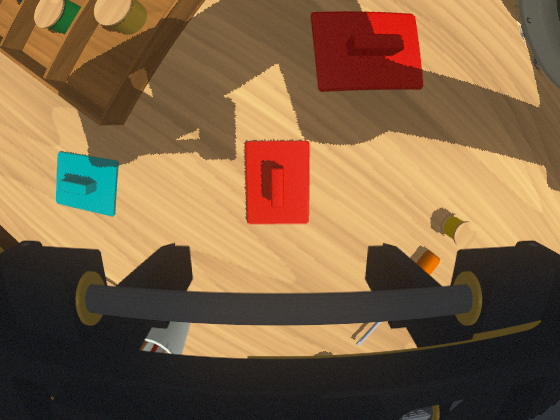

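The wrist view shows the small red cover unobstructed at (246–309, 140–224), square to the jaws, with its rib at about (273,186). I'll refine its pose from this picture.

```bash
python3 - <<'E'
from h import *
s=pickle.load(open("w1.pkl","rb"))
m=mask(s["img"],(0,150,60),(6,255,255))|mask(s["img"],(172,150,60),(180,255,255))
cs,_=cv2.findContours(m,0,1)
for c in cs:
    if cv2.contourArea(c)<1500: continue
    P=onplane(s,c[:,0].astype(float),.005,True)[:,:2]
    r=cv2.minAreaRect((P*1000).astype(np.float32)); print(r)
    b=cv2.boxPoints(r); print(b)
print("tcp px",proj(s,[.4895,-.2256,.2386],True))
# rib top centre: brightest-> manual
print(onplane(s,[[272,186],[277,186]],.036,True))
E
```

```text
((490.1606750488281, -226.9560546875), (100.09095764160156, 75.23435974121094), 35.51884078979492)
[[ 427.57297 -225.41347]
 [ 471.2819  -286.64856]
 [ 552.7484  -228.49864]
 [ 509.03946 -167.26355]]
((293.2240295410156, -232.0675048828125), (99.57536315917969, 133.09600830078125), 40.3720703125)
[[ 212.18669 -213.61752]
 [ 298.39948 -315.0173 ]
 [ 374.26135 -250.51749]
 [ 288.04858 -149.1177 ]]
tcp px [[277.87990578 264.44770199]]
[[ 0.49172271 -0.23232588  0.036     ]
 [ 0.48858218 -0.22785815  0.036     ]]
```

```bash
python3 -m pendant '[-1.5,30,0,0,-0.006,0,88, 0,30,0,0,0,0,88, 0,30,0,0,0,0,88, 0,30,0,0,0,0,88, 0,30,0,0,0,0,88, 0,25,0,0,0,0,88, 0,25,0,0,0,0,88, 0,0,0,0,0,0,88]'; python3 -m pendant '[0,10,0,0,0,0,60, 0,8,0,0,0,0,40, 0,6,0,0,0,0,40, 0,4,0,0,0,0,40, 0,1,0,0,0,0,40, 0,0,0,0,0,0,30, 0,0,0,0,0,0,30, 0,0,0,0,0,0,30]'
```

```text
t: 3.48
ee_pos: [0.4887, -0.2257, 0.0349]
tcp_rot: [-0.841, -1.648, 1.646]
wrist_force: [-0.8, 0.3, -0.6]
opening: 0.0881
t: 4.15
ee_pos: [0.4906, -0.227, 0.0102]
tcp_rot: [-0.849, -1.65, 1.651]
wrist_force: [0.7, 0.4, -0.3]
opening: 0.0369
```

```bash
python3 -m pendant '[0,1,0,0,0,0,20, 0,0,0,0,0,0,10, 0,0,0,0,0,0,5, 0,0,0,0,0,0,5, 0,0,0,0,0,0,5, 0,0,0,0,0,0,5, 0,0,0,0,0,0,5, 0,0,0,0,0,0,5]'; python3 -m pendant '[0,-5,0,0,0,0,5, 0,-20,0,0,0,0,5, 0,-30,0,0,0,0,5, 0,-35,0,0,0,0,5, 0,-35,0,0,0,0,5, 0,-25,0,0,0,0,5, 0,0,0,0,0,0,5, 0,0,0,0,0,0,5]'
```

```text
t: 4.82
ee_pos: [0.4904, -0.2269, 0.0088]
tcp_rot: [-0.848, -1.65, 1.65]
wrist_force: [-0.5, 0.1, 1.2]
opening: 0.0137
t: 5.48
ee_pos: [0.4905, -0.2269, 0.1596]
tcp_rot: [-0.85, -1.651, 1.651]
wrist_force: [0.3, -0.3, -2.6]
opening: 0.0137
```

```bash
python3 -m pendant '[0,0,0,0,0.1145,0,5, 0,0,0,0,0.1145,0,5, 0,0,0,0,0.1145,0,5, 0,0,0,0,0.1145,0,5, 0,0,0,0,0.1145,0,5, 0,0,0,0,0.1145,0,5, 0,0,0,0,0,0,5, 20,0,-4,0,0,0,5]'; python3 -m pendant '[38,0,-8,0,0,0,5, 38,0,-8,0,0,0,5, 38,0,-8,0,0,0,5, 38,0,-8,0,0,0,5, 38,0,-8,0,0,0,5, 38,0,-8,0,0,0,5, 38,0,-8,0,0,0,5, 38,0,-8,0,0,0,5]';  python3 -m pendant '[38,0,-8,0,0,0,5, 38,0,-8,0,0,0,5, 20,0,-2,0,0,0,5, 10,0,0,0,0,0,5, 0,0,0,0,0,0,5, 0,0,0,0,0,0,5, 0,0,0,0,0,0,5, 0,0,0,0,0,0,5]'; python3 - <<'E'
from plant import *
from h import *
s=snapshot("wrist"); pickle.dump(s,open("w2.pkl","wb")); cv2.imwrite("pics/w2.png",s["img"][:,:,::-1])
print(s["origin"]); o=get_obs();M=R.from_rotvec(o["tcp_rot"]).as_matrix()
print(o["ee_pos"],"tcp x yaw",np.degrees(np.arctan2(M[1,0],M[0,0])))
E
```

```text
t: 6.15
ee_pos: [0.495, -0.2089, 0.1571]
tcp_rot: [-1.237, -1.16, 1.162]
wrist_force: [1.4, -0.2, -1.5]
opening: 0.0139
t: 6.82
ee_pos: [0.5792, 0.0939, 0.1573]
tcp_rot: [-1.236, -1.162, 1.165]
wrist_force: [-0.2, -0.4, -1.4]
opening: 0.0141
t: 7.48
ee_pos: [0.6045, 0.1949, 0.1587]
tcp_rot: [-1.24, -1.159, 1.16]
wrist_force: [0.0, 0.0, -1.1]
opening: 0.0138
[0.53855071 0.19916078 0.30574409]
[0.60455191 0.1950857  0.15883417] tcp x yaw 86.15589496550261
```

View pics/w2.png

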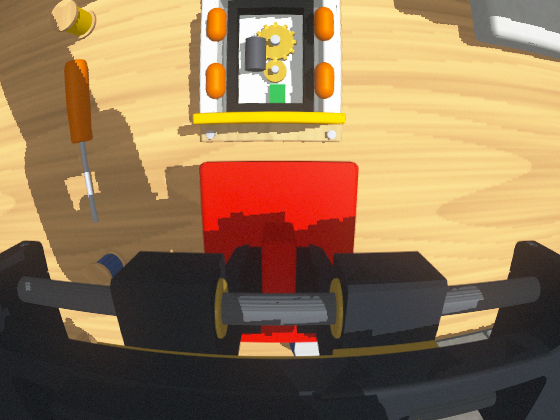

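The cover sits square in the jaws, with its near edge at row 162 and its sides at columns 201 and 357. The box is clear in view: clips at (216,24), (324,24), (216,80), (324,80) and the stop's inner top edge at about row 114. I'll compute the box pose and the cover's pose in the hand.

```bash
python3 - <<'E'
from h import *
s=pickle.load(open("w2.pkl","rb")); I=s["img"]
m=mask(I,(5,160,90),(16,255,255)); m[:,:180]=0; m[:,350:]=0; m[110:]=0
n,l,st,c=cv2.connectedComponentsWithStats(m); k=st[:,4]>200; k[0]=0
print(c[k].round(1),st[k].tolist())
P=onplane(s,c[k],.050,True); print(P.round(4),P.mean(0).round(4))
P=P[np.lexsort((P[:,1],P[:,0]))]  # low x first
v=P[2:].sum(0)-P[:2].sum(0); print("yaw",np.degrees(np.arctan2(v[1],v[0])),np.linalg.norm(P[0]-P[1]),np.linalg.norm(v)/2)
y=mask(I,(22,170,120),(32,255,255)); y[:105]=0;y[130:]=0;y[:,:190]=0;y[:,350:]=0
cols=np.arange(200,340); up=np.array([np.argmax(y[:,u]>0)-.5 for u in cols])
S=onplane(s,np.c_[cols,up],.075,True); f=np.polyfit(S[:,1],S[:,0],1); print("stop inner edge: x at y=.196",np.polyval(f,.196),"yaw",-np.degrees(np.arctan(f[0])), "cols",np.where(y.any(0))[0][[0,-1]],onplane(s,[[np.where(y.any(0))[0][0],118],[np.where(y.any(0))[0][-1],118]],.075,True)[:,1])
r=mask(I,(0,150,60),(6,255,255))|mask(I,(172,150,60),(180,255,255)); r[:150]=0
zt=.1588-.0088+.005
cols=np.arange(210,350); up=np.array([np.argmax(r[:,u]>0)-.5 for u in cols])
E=onplane(s,np.c_[cols,up],zt,True); f=np.polyfit(E[:,1],E[:,0],1); print("cover front edge x at tcp y",np.polyval(f,.195),"yaw",-np.degrees(np.arctan(f[0])))
rows=np.arange(172,205); L=np.array([np.argmax(r[q]>0)-.5 for q in rows]); Rr=np.array([559.5-np.argmax(r[q,::-1]>0) for q in rows])
A=onplane(s,np.c_[L,rows],zt,True);B=onplane(s,np.c_[Rr,rows],zt,True)
for X in(A,B): f=np.polyfit(X[:,0],X[:,1],1);print("side y",X[:,1].mean(),"at x",X[:,0].mean(),"yaw",np.degrees(np.arctan(f[0])))
E
```

```text
[[322.3  24.3]
 [215.8  25. ]
 [214.7  81.2]
 [322.1  80.8]] [[314, 7, 20, 34, 418], [207, 8, 20, 33, 396], [206, 63, 20, 36, 390], [314, 62, 20, 37, 404]]
[[0.4565 0.2391 0.05  ]
 [0.4505 0.1551 0.05  ]
 [0.4977 0.1517 0.05  ]
 [0.5036 0.2353 0.05  ]] [0.4771 0.1953 0.05  ]
yaw -4.350150295007535 0.08416922393456594 0.04732159857821248
stop inner edge: x at y=.196 0.5270008315045668 yaw -4.041551563727573 cols [193 345] [0.13847191 0.24663024]
cover front edge x at tcp y 0.5539658178358853 yaw -3.7942835648247235
side y 0.15953334258605745 at x 0.5643608926296781 yaw -4.093316395108514
side y 0.2347586675712745 at x 0.5693593613677266 yaw -4.284378607905403
```

```bash
python3 -m pendant '[-2,0,20,0,0,0,5, -2,0,34,0,0,0,5, -2,0,34,0,0,0,5, -1.7,0,34,0,0,0,5, 0,0,15.5,0,0,0,5, 0,0,0,0,0,0,5, 0,0,0,0,0,0,5, 0,0,0,0,0,0,5]'; python3 -m pendant '[0,15,0,0,0,0,5, 0,22,0,0,0,0,5, 0,22,0,0,0,0,5, 0,15,0,0,0,0,5, 0,10,0,0,0,0,5, 0,8,0,0,0,0,5, 0,0,0,0,0,0,5, 0,0,0,0,0,0,5]'; python3 - <<'E'
from plant import *
from h import *
s=snapshot("wrist"); pickle.dump(s,open("w3.pkl","wb")); cv2.imwrite("pics/w3.png",s["img"][:,:,::-1])
d=snapshot("side"); 
cv2.imwrite("pics/s3.png",cv2.resize(d["img"][130:215,190:300,::-1],None,fx=6,fy=6,interpolation=cv2.INTER_CUBIC))
o=get_obs();M=R.from_rotvec(o["tcp_rot"]).as_matrix()
print(o["ee_pos"],o["wrist_force"],"tcp x yaw",np.degrees(np.arctan2(M[1,0],M[0,0])))
E
```

```text
t: 8.2
ee_pos: [0.4681, 0.1974, 0.1591]
tcp_rot: [-1.241, -1.161, 1.159]
wrist_force: [1.0, 0.5, -1.2]
opening: 0.0141
t: 8.87
ee_pos: [0.4675, 0.1977, 0.0667]
tcp_rot: [-1.24, -1.16, 1.16]
wrist_force: [-0.6, -0.3, -1.4]
opening: 0.014
[0.46752073 0.19787201 0.06734152] [ 0.51261618 -0.07251133 -0.93530332] tcp x yaw 86.21916397702147
```

View pics/w3.png

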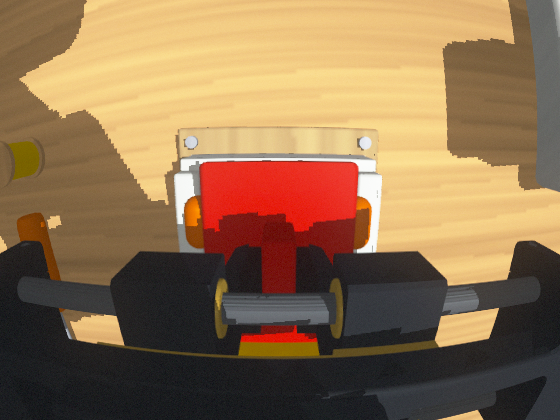

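View pics/s3.png

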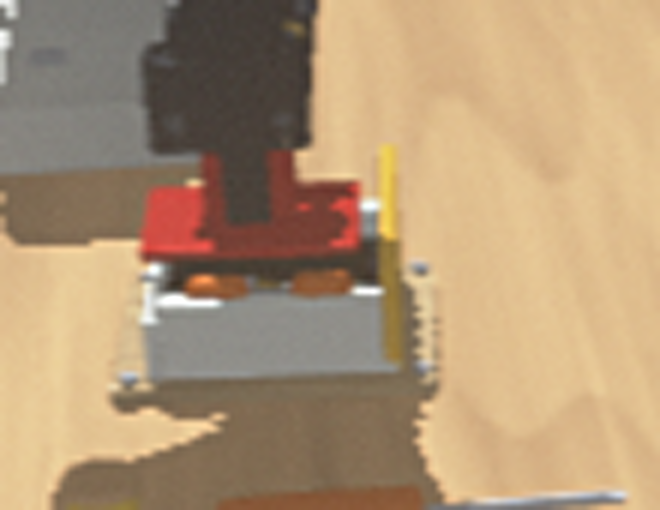

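The wrist view shows the cover (columns 201–357) centred between the box walls (175–381) to within about 1 mm, and the side view shows it level above the clips with a gap to the stop. Next I'll lower it a little and slide towards the stop.

```bash
python3 -m pendant '[-0.5,1,0,0,0,0,5, 0,1,0,0,0,0,5, 0,1,0,0,0,0,5, 0,0,-2,0,0,0,5, 0,0,-3,0,0,0,5, 0,0,-2,0,0,0,5, 0,0,0,0,0,0,5, 0,0,0,0,0,0,5]'; for i in 1; do python3 -m pendant '[0,0,-0.5,0,0,0,5, 0,0,-0.5,0,0,0,5, 0,0,-0.5,0,0,0,5, 0,0,-0.5,0,0,0,5, 0,0,0,0,0,0,5, 0,0,0,0,0,0,5, 0,0,0,0,0,0,5, 0,0,0,0,0,0,5]'; done
```

```text
t: 9.63
ee_pos: [0.4739, 0.1969, 0.0637]
tcp_rot: [-1.24, -1.161, 1.161]
wrist_force: [-0.7, 0.1, -2.4]
opening: 0.0138
t: 10.3
ee_pos: [0.4757, 0.1968, 0.0637]
tcp_rot: [-1.24, -1.161, 1.161]
wrist_force: [0.1, -0.4, -1.4]
opening: 0.0136
```

```bash
python3 -m pendant '[0,0,-0.5,0,0,0,5, 0,0,-0.5,0,0,0,5, 0,0,-0.5,0,0,0,5, 0,0,0,0,0,0,5, 0,0,0,0,0,0,5, 0,0,0,0,0,0,5, 0,0,0,0,0,0,5, 0,0,0,0,0,0,5]';  python3 -m pendant '[0,0,-0.5,0,0,0,5, 0,0,-0.5,0,0,0,5, 0,0,0,0,0,0,5, 0,0,0,0,0,0,5, 0,0,0,0,0,0,5, 0,0,0,0,0,0,5, 0,0,0,0,0,0,5, 0,0,0,0,0,0,5]'
```

```text
t: 10.97
ee_pos: [0.477, 0.1967, 0.0637]
tcp_rot: [-1.239, -1.16, 1.161]
wrist_force: [-3.5, 0.7, -0.3]
opening: 0.0139
t: 11.63
ee_pos: [0.477, 0.1968, 0.0636]
tcp_rot: [-1.238, -1.159, 1.162]
wrist_force: [-7.2, 1.8, 2.6]
opening: 0.0133
```

Stop contact felt at TCP x = 0.477 m: 3.5 N rising to 7.2 N with no further advance. I'll ease off about 2 mm to unload the stop, then press straight down.

```bash
python3 -m pendant '[0,0,1,0,0,0,5, 0,0,1,0,0,0,5, 0,0,0,0,0,0,5, 0,1,0,0,0,0,5, 0,1,0,0,0,0,5, 0,1,0,0,0,0,5, 0,1,0,0,0,0,5, 0,0,0,0,0,0,5]'; python3 -m pendant '[0,1,0,0,0,0,5, 0,1,0,0,0,0,5, 0,1,0,0,0,0,5, 0,0,0,0,0,0,5, 0,0,0,0,0,0,5, 0,0,0,0,0,0,5, 0,0,0,0,0,0,5, 0,0,0,0,0,0,5]'
```

```text
t: 12.3
ee_pos: [0.4764, 0.1967, 0.0596]
tcp_rot: [-1.24, -1.161, 1.161]
wrist_force: [0.1, -1.0, -2.5]
opening: 0.0133
t: 12.97
ee_pos: [0.4769, 0.1967, 0.0577]
tcp_rot: [-1.241, -1.162, 1.159]
wrist_force: [-1.2, -1.0, 7.4]
opening: 0.0132
```

```bash
python3 -m pendant '[0,1.5,0,0,0,0,5, 0,1.5,0,0,0,0,5, 0,1.5,0,0,0,0,5, 0,1.5,0,0,0,0,5, 0,0,0,0,0,0,5, 0,0,0,0,0,0,5, 0,0,0,0,0,0,5, 0,0,0,0,0,0,5]'; python3 -m pendant '[0,1.5,0,0,0,0,5, 0,1.5,0,0,0,0,5, 0,1.5,0,0,0,0,5, 0,1.5,0,0,0,0,5, 0,0,0,0,0,0,5, 0,0,0,0,0,0,5, 0,0,0,0,0,0,5, 0,0,0,0,0,0,5]'
```

```text
t: 13.63
ee_pos: [0.4769, 0.1967, 0.0512]
tcp_rot: [-1.241, -1.162, 1.16]
wrist_force: [2.0, -2.0, 4.3]
opening: 0.0136
t: 14.3
ee_pos: [0.4756, 0.1967, 0.0443]
tcp_rot: [-1.238, -1.159, 1.162]
wrist_force: [-1.0, -0.5, -5.7]
opening: 0.0138
```

```bash
python3 -m pendant '[0,1,0,0,0,0,5, 0,1,0,0,0,0,5, 0,1,0,0,0,0,5, 0,0,0,0,0,0,5, 0,0,0,0,0,0,5, 0,0,0,0,0,0,5, 0,0,0,0,0,0,5, 0,0,0,0,0,0,5]'
```

```text
t: 14.97
ee_pos: [0.4761, 0.1968, 0.0437]
tcp_rot: [-1.24, -1.162, 1.16]
wrist_force: [-9.0, -2.7, 20.7]
opening: 0.0138
```

```bash
python3 -m pendant '[0,0.5,0.5,0,0,0,5, 0,0.5,0.5,0,0,0,5, 0,0,0,0,0,0,5, 0,0,0,0,0,0,5, 0,0,0,0,0,0,5, 0,0,0,0,0,0,5, 0,0,0,0,0,0,5, 0,0,0,0,0,0,5]'; python3 - <<'E'
from plant import *
from h import *
s=snapshot("wrist"); d=snapshot("side"); 
a=cv2.resize(d["img"][130:215,190:300,::-1],(560,433),interpolation=cv2.INTER_CUBIC)
b=s["img"][100:280,150:400,::-1]; b=cv2.resize(b,(240,173))
out=np.zeros((433,800,3),np.uint8); out[:,:560]=a; out[:173,560:]=b
cv2.imwrite("pics/f4.png",out)
o=get_obs();print(o["t"],o["ee_pos"],o["wrist_force"],o["torque"],np.degrees(R.from_rotvec(o["tcp_rot"]).apply([0,1,0])[:2]))
r=mask(s["img"],(0,150,60),(6,255,255))|mask(s["img"],(172,150,60),(180,255,255)); r[:130]=0
rows=np.arange(172,205); print([ (int(np.argmax(r[q]>0)),int(559-np.argmax(r[q,::-1]>0))) for q in rows[::8]],np.argmax(r[:,220:340].any(1)))
E
```

```text
t: 15.63
ee_pos: [0.4761, 0.1968, 0.0437]
tcp_rot: [-1.242, -1.164, 1.159]
wrist_force: [-7.5, -5.7, 27.8]
opening: 0.0133
15.7333 [0.47611441 0.19678859 0.0437101 ] [-7.44438505 -4.34078461 29.27440773] [-0.66250441  1.3705188   0.03623379] [0.23173869 0.0094177 ]
[(200, 357), (200, 357), (200, 356), (201, 355), (203, 353)] 160
```

View pics/f4.png

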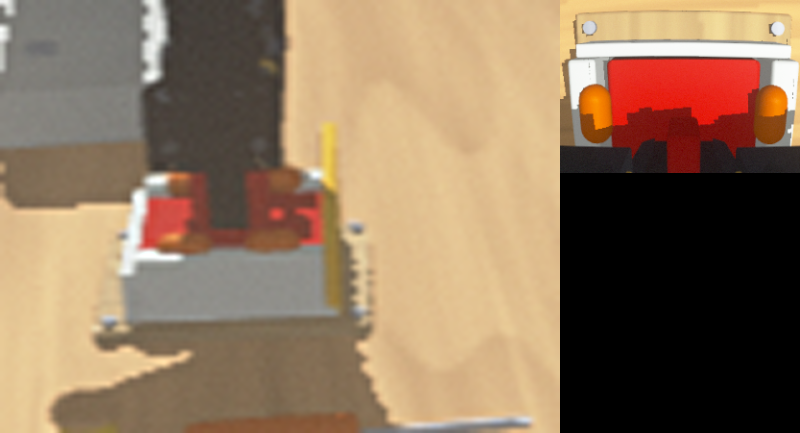

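The cover now lies inside the box, below the wall tops. All four orange clips, around (185,180), (285,180), (185,242) and (275,240), sit over its edges. The wrist inset shows it centred between the walls. It is pressed with about 29 N, steady and level, and TCP z = 0.0437 m puts the underside at about 35 mm. I'm handing it in.

```bash
python3 -c "
from plant import *
print(sign_off())"
```

```text
the job is handed in; nothing more can be done
None
```

The red clip cover is on the drive box, snapped under all four clips, and I handed the job in with the gripper still pressing it down. `sign_off()` gives no verdict, so success rests on my own checks.

- **What I did:** I gripped the small red cover by its rib and turned it in line with the box. I brought it level about 5 mm above where it would rest on the clips and slid it back until it met the yellow stop. Contact showed as 3.5 N rising to 7.2 N, with no further travel. I eased the command back 2 mm to unload the stop and pressed straight down. The clip resistance rose to about 7 N or more, then the force turned to a downward pull of 5.7 N as the clips snapped over.
- **Last checks:** The tool height is steady at 43.7 mm, which puts the cover's underside at about 34.9 mm against the seal's 35 mm. The downward press is about 28–29 N. The tool tilt is under 0.3°. The last pictures show all four clips over the cover's edges, and the cover centred between the walls. The whole run took about 16 s.
- **Did not agree perfectly:**
  - A side force of about 7 N in x and 4 N in y remained while pressing. I took it to be friction or light contact with the box.
  - My camera estimates of the box's yaw ranged from −3.9° to −4.35°, within the tolerance.
  - I did not measure the bystanders again at the end. All moves kept clear of them, and no unexpected forces appeared.

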